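Open the bench tool cupboard and put the tool tote away

ROBOT

A 6-joint arm with a two-finger parallel gripper is mounted at the origin on the work surface. World frame = base frame: x ahead of the robot, y to its left, z up, the work surface at z = 0. Lengths are in m, angles in rad, forces in N, time in s.
With the tool pointing down it reaches from about 0.35 to 0.975 m from the base axis. Payload 4.9 kg.
Tool frame: the origin (TCP) lies midway between the tips of the shut fingers; the grasp point (between the pads) lies 19 mm behind it (ctrl.hold_point_z is the distance from the TCP to the grasp point, in m); z points along the fingers, y is the line along which they close (so a half turn about z gives the same grasp; the last joint's range is limited). The gripper opens to 85 mm and grips with 20 to 120 N. Pads are 22 mm wide; open, the fingers measure 114 mm over their backs; the gripper's body (76 mm by 85 mm) begins 54 mm behind the grasp point. The pads swing forward as they close: fully open they stand 13 mm farther back than shut.
Start: joints at [1.006, 0.053, 1.613, -0, 1.476, -0.119], TCP at [0.269, 0.564, 0.231] pointing down, gripper open.
Joint ranges: [-3.01, 3.01], [-1.01, 2.22], [0.06, 2.58], [-1.02, 4.17], [0.09, 2.62], [-3.14, 3.14]. Speed limits (rad/s): [2.57, 2.57, 3.14, 3.14, 3.14, 3.14].

INTERFACE

Orientations are given as a rotation vector (axis times angle).
In Python, from station import status, viewer, finish_job, ctrl gives the robot as it stands.
- The arm moves only by the shell command python3 -m jog 'ROWS' [FORCE]. ROWS is JSON, a list of rows, each a list of 7 numbers: the turn, a rotation vector about the tool's x, y, z each as a share of 5 degrees, from -1 to 1, then the shift along the tool's x, y, z each as a share of 30 mm, from -1 to 1, then the opening, from -1 (shut) to 1 (fully open). A call has 1 to 5 rows; each row shifts and turns the commanded pose from where the row before left it, along the tool's axes as they then stand; what a row does not reach is not made up. A row lasts 1/8 s, in which the tool goes at most 62.5 mm and 10.7 degrees, less where a joint would pass 70% of its speed; a pose out of reach is approached as far as the arm can. A call with a number of a shift or a turn outside -1 to 1 is refused whole. A call with a gripper value outside its range is refused whole. The fingers move at their own pace and stop on an object; FORCE is the grip in N (left out, the last holds). Time passes only in rows, so rows that do not move let the fingers close. It gives the time, the measured TCP pose, the force, the opening and the grip force at its end, in the units of the state.
- status.get_obs(): the state, without advancing time (a new reading comes with each control period).
- viewer.get_image(name): name is "side" or "top" or "wrist"; returns a dict with "img" (420x560x3 uint8, red, green, blue), "fovy" (degrees; the focal length in pixels is half the picture's height over the tangent of half this angle, whatever the lens; pixels are square), "cx", "cy" (the principal point, pixels), "rvec" (rotation vector, rad) and "tvec" (3), from world to camera coordinates, as OpenCV has them. Camera axes: x right, y down, z forward; pixel columns grow to the right and rows downward; lengths in m; the calibration is good to about 2 mm. A picture is of the moment at which its call begins. There is no depth.
- finish_job(): hands the job in; it is judged then, once.
The state is a dict: "t": time; "q": joint angles; "dq": joint speeds; "effort": joint torques, N m; "tool_pos": TCP position; "tool_rot": TCP orientation; "contact_force": force on the tool from outside, world axes, zero at the start; "wrist_torque": the same for the moment, N m; "opening": finger opening in m; "grip_force": force on a finger pad.
Only numpy, scipy, OpenCV 4.12 (cv2) and the standard library are available. Lean on these libraries where they do the work, as an engineer would, in place of code of your own. Each camera call takes 0.05 s, during which the arm holds its last target. There are 200 camera calls.

TASK

Swing the door of the small tool cupboard wide open, at least square to its front. Then put the wooden tool tote into the cupboard, upright and end first, and push it straight in, gently, until its far end meets the back board. Leave the door wide open, let go of everything, and leave the enamel pot, the mallet and the jar where they are.

Things in the scene. Friction and masses are not known exactly. Their poses are not given: they have to be found in the camera images.
- cupboard: Small bottomless wooden cupboard fixed to the bench, 280 wide, 170 deep, 350 high. Origin: on the bench, in the middle of its front opening; x points into the cupboard, y to its left, z up (at yaw 0 the front faces the robot). Opening 256 wide (y -128 to 128), 335 high; no floor or sill: inside, things stand on the bench.
- back (a point): Middle of the front face of the cupboard's low back board, 50 above the bench: x = 150 in the cupboard's frame. The board is 100 high; a clear pane stands above it, level with its back. The tote is home when its far end board touches this face.
- rail (a point): Middle of a steel tool rail, a round bar of 12 diameter along the cupboard's y (from -137 to 137) on two arms at its ends: axis at x = -65, z = 343 in the cupboard's frame. It keeps the gripper's body from standing above the shut door's handle: take the handle with the tool tilted in under the rail, 30 to 45 degrees from vertical, fingers pointing forward and down.
- door (a joint): The cupboard door's hinge angle in rad: 0 shut, grows as it opens to 1.9 at most; 1.57 is square to the front. It stays where it is left. Hinge friction is noticeable.
- door_hinge (a point): Point on the door's vertical hinge axis, 200 above the bench (x = -7.5, y = 135 in the cupboard's frame, its left side). The door panel reaches 270 from the axis, is 15 thick (centred on the axis), 6 to 329 above the bench, and swings out towards the robot, clockwise seen from above.
- door_handle (a point): Middle of the door's handle, a vertical round dark steel bar of 11 diameter, 120 long (140 to 260 above the bench), its axis 35 off the outer face and 240 from the hinge along the door. The point's axes are the door's: x its inward normal, -y from the hinge to the free edge.
- tote: Loose wooden tool tote with steel punches in it, 130 long (x), 90 wide (y), side walls 48 high, end boards 112 high at x = -65 to -57 and 57 to 65 (90 wide up to 60 high, 40 wide above). About 0.45 kg. Origin: centre of its underside, z up. Both ends are alike. Home in the cupboard, its origin is at x = 85 in the cupboard's frame.
- tote_grip (a point): Middle of the tote's carrying handle, a round dowel of 14 diameter running along the tote's x between its end boards, 106 above its underside.
- pot: Bystander: round white enamel pot, 110 diameter, 70 high, without handles. Origin: centre of its underside.
- mallet: Bystander: wooden mallet lying on the bench, head of 64 diameter and 100 long, whole length about 240 along its y. Origin: on the bench, under the head.
- jar: Bystander: amber glass jar with a dark lid, 68 diameter, 110 high. Origin: centre of its underside.
Things that resemble listed ones, but are neither listed nor needed, are in the scene too. Several things have the shape of the tote; the one meant has the colours described above.

How it is judged:
On the way, in this order (a step that is already met when the one before it is completed fails the run):
1. the door stands open, at least about square to the front (over 1.4 rad) (value of joint door above 1.4 rad), for 0.2 s.
2. the tote stands in the cupboard against the back board (x of tote in the frame of cupboard above 0.08 m and y of tote in the frame of cupboard between -0.09 and 0.09 m and height (world z) of tote below 0.01 m and angle between tote's own z axis and vertical below 0.1 rad and angle between the x axis of tote and the x axis of cupboard, either way round below 0.15 rad), for 0.2 s.
At the end, for the whole second after the job is handed in: The tote stands upright on the bench inside the cupboard, its long axis within 0.15 rad of the cupboard's depth and its far end within 5 mm of the back board, at rest; the door is still open by more than 1.4 rad and at rest (all of step 2 and value of joint door above 1.4 rad and linear speed of tote below 0.01 m/s and velocity of joint door between -0.05 and 0.05 rad/s); the robot touches nothing.
It fails at once if pot moved by more than 30 mm (distance of pot from where it was at the start of the episode above 0.03 m).
It fails at once if mallet moved by more than 30 mm (distance of mallet from where it was at the start of the episode above 0.03 m).
It fails at once if jar moved by more than 30 mm (distance of jar from where it was at the start of the episode above 0.03 m).
It fails at once if the tote tipped by more than 0.6 rad (angle between tote's own z axis and vertical above 0.6 rad).
It fails at once if the tote rammed against the cupboard with more than 40 N (contact force between tote and cupboard above 40 N).
It also fails if it takes over 72 s, if anything falls off the work surface, if the arm or the gripper's body presses on something with over 40 N, if the wrist force passes 120 N, or if a joint passes its speed limit or range.

## Working session

There is one attempt and no reset: what is moved stays moved. The work goes in short steps, Python scripts to look and compute and a shell command to move; the robot and the scene stay as the last step left them, time stands still between calls to the robot, and variables do not carry over. Pictures are saved under pics/ and viewed, at most 14 in all, crops included, and the job is handed in when it is done.

```bash
mkdir -p pics; ls; python3 - <<'E'
from station import status, viewer
import cv2,numpy as np
o=status.get_obs(); print(o['t'],o['tool_pos'],o['tool_rot'],o['opening'])
for n in ("side","top","wrist"):
    d=viewer.get_image(n); cv2.imwrite(f"pics/{n}0.png",d["img"][...,::-1]); np.savez(f"pics/{n}0.npz",**d)
    print(n,d['fovy'],d['cx'],d['cy'],d['rvec'],d['tvec'])
E
```

```text
pics
0.0 [0.26913543 0.56338931 0.23006295] [-6.94329206e-01 -3.06320448e+00  3.04548283e-03] 0.0854068910285881
side 42.023284534582935 285.73728610342425 209.6390221316421 [ 2.30056041 -0.52566361  0.20049416] [-0.5318599   0.2982467   1.74205214]
top 53.510260871509246 274.47600674870563 215.51753347323856 [ 2.15115539 -2.16959688  0.09248067] [-0.04797623  0.57509647  1.46951553]
wrist 64.8258683707092 280.08282437557466 207.68109095570364 [-2.45303832 -1.54530289 -0.21170406] [-0.62382656 -0.03543998  0.37902082]
```

View pics/side0.png

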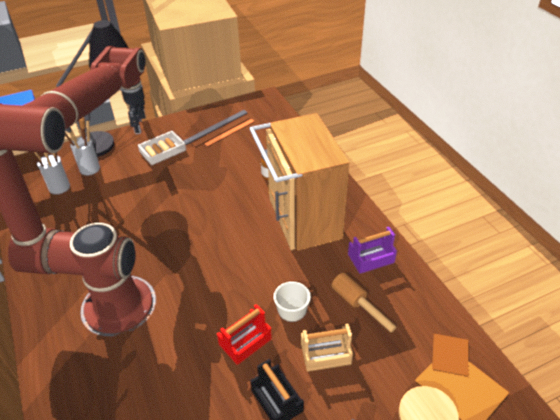

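View pics/top0.png

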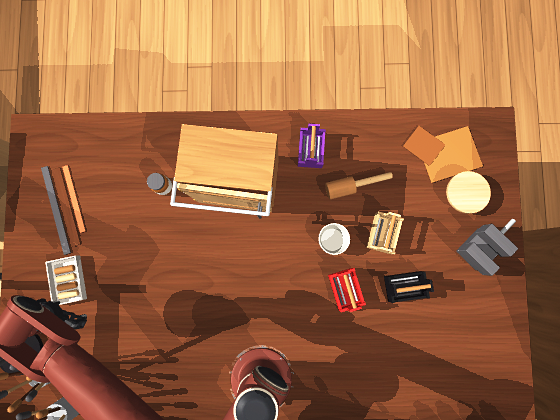

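The side view shows the plain wooden tote at about (327,347), and the top view has it at (385,232). In the side view, things with the same shape are the red (246,335), black (276,392) and purple (373,250) totes. The white tray at (162,148) and the mallet at (350,290) are other wooden-looking items. The only wooden-coloured one is the cream tote, so I'll take a close crop of it along with the cupboard.

```bash
python3 - <<'E'
import cv2,numpy as np
s=cv2.imread("pics/side0.png");t=cv2.imread("pics/top0.png")
def c(im,x,y,w,h,W,H):return cv2.resize(im[y:y+h,x:x+w],(W,H),interpolation=cv2.INTER_CUBIC)
out=np.zeros((600,800,3),np.uint8)
out[:300,:400]=c(t,150,110,140,105,400,300)   # 2.857
out[300:,:400]=c(t,345,195,80,60,400,300)   # x5
out[:400,400:]=c(s,240,100,120,120*1,400,400)   #3.333
out[400:,400:]=c(s,285,310,80,40*1,400,200) #5
cv2.imwrite("pics/c1.png",out)
E
```

```text
(no output)
```

View pics/c1.png

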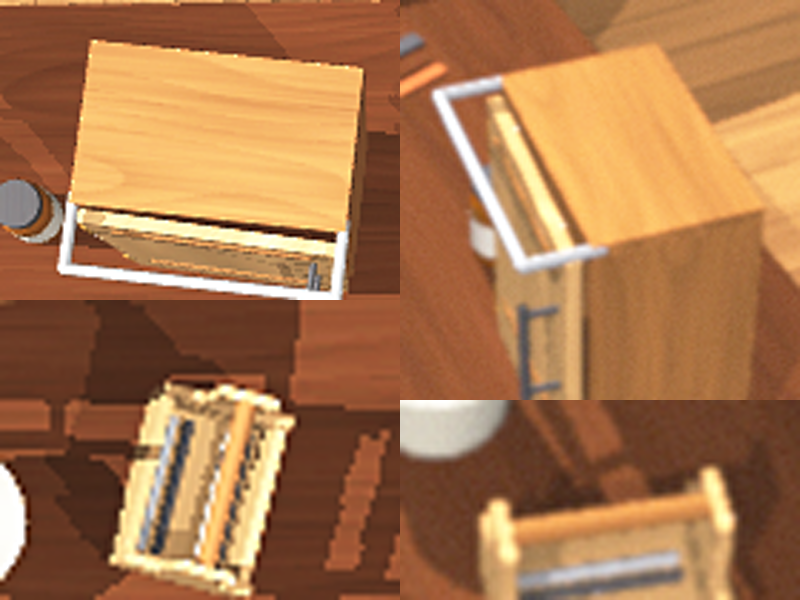

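The crop confirms the cream tote. In the top view its orange dowel runs from (387,248) to (394,216), and in the side view from (308,337) to (346,330). The roof corners and handle are also clear in both views, so I'll triangulate.

```bash
cat > h.py <<'E'
import cv2,numpy as np
from scipy.spatial.transform import Rotation as R
def cam(d):
    f=210/np.tan(np.radians(float(d['fovy']))/2); Rm=R.from_rotvec(d['rvec']).as_matrix()
    K=np.array([[f,0,float(d['cx'])],[0,f,float(d['cy'])],[0,0,1]]); return K,Rm,np.array(d['tvec'])
def ray(d,p):
    K,Rm,t=cam(d); v=Rm.T@np.linalg.inv(K)@np.array([p[0],p[1],1.]); return -Rm.T@t,v/np.linalg.norm(v)
def plane(d,p,z):
    c,v=ray(d,p); return c+v*(z-c[2])/v[2]
def proj(d,P):
    K,Rm,t=cam(d); q=K@(Rm@np.array(P)+t); return q[:2]/q[2]
def tri(d1,p1,d2,p2):
    (a,u),(b,v)=ray(d1,p1),ray(d2,p2); s=np.linalg.lstsq(np.c_[u,-v],b-a,rcond=None)[0]
    x,y=a+u*s[0],b+v*s[1]; return (x+y)/2,np.linalg.norm(x-y)
def load(n): return dict(np.load(f"pics/{n}.npz"))
E
python3 - <<'E'
from h import *
T,S=load('top0'),load('side0'); np.set_printoptions(precision=4,suppress=True)
for n,a,b in [("roof BL",(181.5,124),(318,112.9)),("BR",(277,133.8),(348.9,163.6)),("FR",(272.5,190.5),(295.5,174.4)),("FL",(175.5,181.8),(270,124)),("handle top",(260,202),(276.6,192.4)),("dowel near",(387,248),(308,337)),("dowel far",(394,216),(346,330))]:
    print(n,*tri(T,a,S,b))
for p in [(181.5,124),(277,133.8),(272.5,190.5),(175.5,181.8)]: print(plane(T,p,.35))
for n,p,z in [("jar",(157,181),.11),("pot",(334,238),.07),("mallet",(342,187),.03),("mallet end",(392,176),.03),("red",(347,290),.1),("black",(408,287),.1),("purple",(312,140),.1)]: print(n,plane(T,p,z))
E
```

```text
roof BL [0.815  0.2106 0.3432] 0.0035648574452524055
BR [ 0.7802 -0.0668  0.3388] 0.0027719078979699047
FR [ 0.608  -0.0516  0.3501] 0.010538907433424177
FL [0.6426 0.2257 0.343 ] 0.00039868627495613526
handle top [ 0.5763 -0.0076  0.2558] 0.035169447696985
dowel near [ 0.4534 -0.4325  0.1065] 0.0005776538729608626
dowel far [ 0.5605 -0.4594  0.107 ] 0.001399008625675545
[0.8109 0.2094 0.35  ]
[ 0.7782 -0.0674  0.35  ]
[ 0.613  -0.0532  0.35  ]
[0.6411 0.224  0.35  ]
jar [0.6898 0.3501 0.11  ]
pot [ 0.49   -0.2596  0.07  ]
mallet [ 0.6758 -0.2975  0.03  ]
mallet end [ 0.7141 -0.4787  0.03  ]
red [ 0.3139 -0.2955  0.1   ]
black [ 0.3225 -0.4994  0.1   ]
purple [ 0.8308 -0.1869  0.1   ]
```

Roof height came out at 0.343–0.350, roof size 0.278 by 0.168, and dowel height 0.107 with a length of 0.110. All of these match the text. This puts the cupboard at about (0.626, 0.087) with yaw −0.107. Next I'll write the planner and check the handle prediction against the pictures.

```bash
cat >> h.py <<'E'
C=np.array([.6263,.087]); YAW=-.107
def cup(x,y,z):
    c,s=np.cos(YAW),np.sin(YAW); return np.array([C[0]+c*x-s*y,C[1]+s*x+c*y,z])
def uncup(p):
    c,s=np.cos(YAW),np.sin(YAW); d=np.array(p)[:2]-C; return np.array([c*d[0]+s*d[1],-s*d[0]+c*d[1],p[2]])
def rot(yaw,tilt):  # fingers close along yawed y; tilt forward from vertical (rad)
    c,s=np.cos(tilt),np.sin(tilt)
    return R.from_euler('z',yaw)*R.from_matrix(np.array([[-c,0,s],[0,1,0],[-s,0,-c]]))
HZ=.019
def now():
    from station import status
    o=status.get_obs(); return np.array(o['tool_pos']),R.from_rotvec(o['tool_rot']),o
def plan(p1,r1,n=0,start=None,grip=1):
    """rows from now (or start) to TCP p1, rotation r1"""
    p0,r0=start if start else now()[:2]
    w=(r0.inv()*r1).as_rotvec(); 
    n=max(n,int(np.ceil(max(np.linalg.norm(p1-p0)/.029,np.linalg.norm(w)/np.radians(4.9)))))
    n=max(n,1); st=R.from_rotvec(w/n); r=r0; L=[]
    for i in range(n):
        L.append([*(w/n/np.radians(5)).round(2).tolist(),*(r.inv().apply((p1-p0)/n)/.03).round(2).tolist(),grip]); r=r*st
    for i in range(0,n,5): print(str(L[i:i+5]).replace(' ',''))
    return p1,r1
def g2t(g,r): return np.array(g)+HZ*r.as_matrix()[:,2]
E
python3 - <<'E'
from h import *
T,S=load('top0'),load('side0')
for z in (.26,.14): P=cup(-50e-3,-.105,z);print(P,proj(T,P),proj(S,P))
r=rot(YAW,np.radians(40)); zt=r.as_matrix()[:,2]
pre=g2t(cup(-.05,-.105,.195)-.1*zt,r); print(pre, "mid")
plan(pre,r)
E
```

```text
[ 0.56537238 -0.0120597   0.26      ] [259.75783748 210.90465402] [279.47892823 192.26394585]
[ 0.56537238 -0.0120597   0.14      ] [261.66072478 214.99472155] [280.27916521 218.93565541]
[ 0.51360435 -0.00649929  0.2570496 ] mid
[[-0.06,-0.36,-0.17,-0.71,-0.62,-0.04,1],[-0.06,-0.36,-0.17,-0.7,-0.63,-0.02,1],[-0.06,-0.36,-0.17,-0.69,-0.64,-0.0,1],[-0.06,-0.36,-0.17,-0.68,-0.65,0.02,1],[-0.06,-0.36,-0.17,-0.67,-0.66,0.03,1]]
[[-0.06,-0.36,-0.17,-0.66,-0.67,0.05,1],[-0.06,-0.36,-0.17,-0.65,-0.68,0.07,1],[-0.06,-0.36,-0.17,-0.63,-0.69,0.08,1],[-0.06,-0.36,-0.17,-0.62,-0.7,0.1,1],[-0.06,-0.36,-0.17,-0.61,-0.71,0.11,1]]
[[-0.06,-0.36,-0.17,-0.59,-0.72,0.13,1],[-0.06,-0.36,-0.17,-0.58,-0.73,0.14,1],[-0.06,-0.36,-0.17,-0.56,-0.74,0.16,1],[-0.06,-0.36,-0.17,-0.55,-0.75,0.17,1],[-0.06,-0.36,-0.17,-0.53,-0.76,0.18,1]]
[[-0.06,-0.36,-0.17,-0.51,-0.76,0.2,1],[-0.06,-0.36,-0.17,-0.49,-0.77,0.21,1],[-0.06,-0.36,-0.17,-0.48,-0.78,0.22,1],[-0.06,-0.36,-0.17,-0.46,-0.79,0.23,1],[-0.06,-0.36,-0.17,-0.44,-0.8,0.24,1]]
[[-0.06,-0.36,-0.17,-0.42,-0.8,0.25,1],[-0.06,-0.36,-0.17,-0.4,-0.81,0.26,1]]
```

```bash
python3 -m jog '[[-0.06,-0.36,-0.17,-0.71,-0.62,-0.04,1],[-0.06,-0.36,-0.17,-0.7,-0.63,-0.02,1],[-0.06,-0.36,-0.17,-0.69,-0.64,0,1],[-0.06,-0.36,-0.17,-0.68,-0.65,0.02,1],[-0.06,-0.36,-0.17,-0.67,-0.66,0.03,1]]'
python3 -m jog '[[-0.06,-0.36,-0.17,-0.66,-0.67,0.05,1],[-0.06,-0.36,-0.17,-0.65,-0.68,0.07,1],[-0.06,-0.36,-0.17,-0.63,-0.69,0.08,1],[-0.06,-0.36,-0.17,-0.62,-0.7,0.1,1],[-0.06,-0.36,-0.17,-0.61,-0.71,0.11,1]]'
python3 -m jog '[[-0.06,-0.36,-0.17,-0.59,-0.72,0.13,1],[-0.06,-0.36,-0.17,-0.58,-0.73,0.14,1],[-0.06,-0.36,-0.17,-0.56,-0.74,0.16,1],[-0.06,-0.36,-0.17,-0.55,-0.75,0.17,1],[-0.06,-0.36,-0.17,-0.53,-0.76,0.18,1]]'
python3 -m jog '[[-0.06,-0.36,-0.17,-0.51,-0.76,0.2,1],[-0.06,-0.36,-0.17,-0.49,-0.77,0.21,1],[-0.06,-0.36,-0.17,-0.48,-0.78,0.22,1],[-0.06,-0.36,-0.17,-0.46,-0.79,0.23,1],[-0.06,-0.36,-0.17,-0.44,-0.8,0.24,1]]'
python3 -m jog '[[-0.06,-0.36,-0.17,-0.42,-0.8,0.25,1],[-0.06,-0.36,-0.17,-0.4,-0.81,0.26,1],[0,0,0,0,0,0,1]]'
cat > shot.py <<'E'
import sys;from h import *
from station import viewer
def shot(n,name):
    d=viewer.get_image(n); cv2.imwrite(f"pics/{name}.png",d["img"][...,::-1]); np.savez(f"pics/{name}.npz",**d); return d
if __name__=="__main__":
    for a in sys.argv[1:]: shot(*a.split(":"))
E
python3 shot.py wrist:w1; python3 - <<'E'
from h import *
p,r,o=now(); print(o['t'],p,o['q'],o['contact_force']); W=load('w1')
for z in (.26,.14): print(proj(W,cup(-.05,-.105,z)))
E
```

```text
t: 0.78
tool_pos: [0.3254, 0.4333, 0.2368]
tool_rot: [0.55, 2.931, -0.015]
contact_force: [0.9, 0.2, -0.6]
opening: 0.0854
grip_force: 0.0
t: 1.4
tool_pos: [0.381, 0.3037, 0.243]
tool_rot: [0.415, 2.793, -0.027]
contact_force: [0.1, -0.0, 0.1]
opening: 0.0855
grip_force: 0.0
t: 2.02
tool_pos: [0.4365, 0.1739, 0.2496]
tool_rot: [0.29, 2.649, -0.038]
contact_force: [-0.0, 0.2, 0.4]
opening: 0.0856
grip_force: 0.0
t: 2.65
tool_pos: [0.4922, 0.0445, 0.2557]
tool_rot: [0.173, 2.501, -0.048]
contact_force: [0.0, -0.1, 0.1]
opening: 0.086
grip_force: 0.0
t: 3.02
tool_pos: [0.5143, -0.0078, 0.2576]
tool_rot: [0.133, 2.443, -0.052]
contact_force: [-0.5, 0.5, -0.8]
opening: 0.0858
grip_force: 0.0
3.075 [ 0.51424825 -0.00683229  0.25789746] [-0.18315032 -0.72711645  2.27900842  0.05841884  0.89587981 -1.66613283] [-1.10856894  0.60221202  0.49673394]
[283.00461915 305.60558134]
[282.73332395 156.43686139]
```

View pics/w1.png

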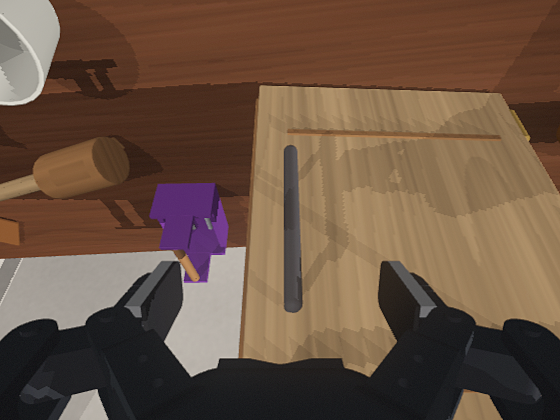

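The handle bar runs from (290,150) to (293,308). That is 8–9 px right of the prediction, so the cupboard lies about 5 mm further to its +y. I'll move in along the tool axis with that correction and grip.

```bash
sed -i 's/^C=.*/C=np.array([.6268,.092]); YAW=-.107/' h.py
python3 -m jog '[[0,0,0,0,0.06,0.8,1],[0,0,0,0,0.06,0.8,1],[0,0,0,0,0.06,0.8,1],[0,0,0,0,0,0.8,1],[0,0,0,0,0,0.13,1]]' 
python3 -m jog '[[0,0,0,0,0,0,-1],[0,0,0,0,0,0,-1],[0,0,0,0,0,0,-1],[0,0,0,0,0,0,-1],[0,0,0,0,0,0,-1]]' 40
python3 - <<'E'
from h import *
p,r,o=now(); print(o['t'],p,uncup(p-HZ*r.as_matrix()[:,2]),o['opening'],o['contact_force'],o['grip_force'])
E
```

```text
t: 3.7
tool_pos: [0.5783, -0.0066, 0.1798]
tool_rot: [0.127, 2.446, -0.05]
contact_force: [-0.5, -0.1, 0.4]
opening: 0.0855
grip_force: 0.0
t: 4.32
tool_pos: [0.5792, -0.0076, 0.1827]
tool_rot: [0.129, 2.44, -0.05]
contact_force: [-0.6, 3.7, 0.9]
opening: 0.0101
grip_force: 38.9
4.325 [ 0.57924792 -0.00755755  0.18272448] [-0.0488697  -0.10404168  0.19727179] 0.01010473957719465 [-0.59641794  3.74089     0.8823396 ] 38.8573157787323
```

Gripped: the opening is 10 mm, which matches the bar. Next I'll plan the door arc.

```bash
cat > arc.py <<'E'
from h import *
import sys
th0,th1,n,k=map(float,sys.argv[1:5]); n=int(n)
p,r,o=now(); g=p-HZ*r.as_matrix()[:,2]; H=cup(-.0075,.135,0); H[2]=g[2]
v=g-H; st=(p,r); rr=r; out=[]
# correct so that v is the handle offset at th0
for i in range(1,n+1):
    a=-(th1-th0)*i/n; r1=R.from_euler('z',k*a)*r; g1=H+R.from_euler('z',a).apply(v); p1=g1+HZ*r1.as_matrix()[:,2]
    w=(st[1].inv()*r1).as_rotvec(); out.append([*(w/np.radians(5)).round(2).tolist(),*(st[1].inv().apply(p1-st[0])/.03).round(2).tolist(),-1]); st=(p1,r1)
for i in range(0,n,5): print(str(out[i:i+5]).replace(' ',''))
print(th0,np.hypot(*v[:2]),uncup(g),uncup(g1))
E
python3 arc.py 0 1.05 15 .5
```

```text
[[0.26,0.0,0.31,0.42,0.1,-0.36,-1],[0.26,0.0,0.31,0.42,0.12,-0.35,-1],[0.26,0.0,0.31,0.42,0.14,-0.35,-1],[0.26,0.0,0.31,0.41,0.16,-0.35,-1],[0.26,0.0,0.31,0.41,0.18,-0.34,-1]]
[[0.26,0.0,0.31,0.4,0.2,-0.34,-1],[0.26,0.0,0.31,0.4,0.21,-0.33,-1],[0.26,0.0,0.31,0.39,0.23,-0.33,-1],[0.26,0.0,0.31,0.38,0.25,-0.32,-1],[0.26,0.0,0.31,0.38,0.27,-0.32,-1]]
[[0.26,0.0,0.31,0.37,0.28,-0.31,-1],[0.26,0.0,0.31,0.36,0.3,-0.3,-1],[0.26,0.0,0.31,0.35,0.32,-0.3,-1],[0.26,0.0,0.31,0.34,0.33,-0.29,-1],[0.26,0.0,0.31,0.33,0.35,-0.28,-1]]
0.0 0.2425950873773158 [-0.0488697  -0.10404168  0.19727179] [-0.23543467  0.05194482  0.19727179]
```

```bash
python3 -m jog '[[0.26,0,0.31,0.42,0.1,-0.36,-1],[0.26,0,0.31,0.42,0.12,-0.35,-1],[0.26,0,0.31,0.42,0.14,-0.35,-1],[0.26,0,0.31,0.41,0.16,-0.35,-1],[0.26,0,0.31,0.41,0.18,-0.34,-1]]'
python3 -m jog '[[0.26,0,0.31,0.4,0.2,-0.34,-1],[0.26,0,0.31,0.4,0.21,-0.33,-1],[0.26,0,0.31,0.39,0.23,-0.33,-1],[0.26,0,0.31,0.38,0.25,-0.32,-1],[0.26,0,0.31,0.38,0.27,-0.32,-1]]'
python3 - <<'E'
from h import *
p,r,o=now(); g=uncup(p-HZ*r.as_matrix()[:,2]); v=g[:2]-[-.0075,.135]
print(g,np.hypot(*v),np.arctan2(-v[0],-v[1])-np.arctan2(.0425,.24),o['q'],o['contact_force'],o['wrist_torque'],o['opening'])
E
```

```text
t: 4.95
tool_pos: [0.5037, 0.0299, 0.1829]
tool_rot: [0.345, 2.418, -0.119]
contact_force: [18.9, 19.0, -8.1]
opening: 0.0099
grip_force: 39.2
t: 5.58
tool_pos: [0.4465, 0.0914, 0.183]
tool_rot: [0.552, 2.383, -0.184]
contact_force: [42.0, 22.7, -21.4]
opening: 0.0099
grip_force: 39.0
[-0.19083152 -0.01592167  0.19752175] 0.2374611479196081 0.7067916038216289 [ 0.30739346 -0.69846359  2.39012319 -0.55911602  0.96902211 -0.60014011] [ 41.98505801  22.73779588 -21.4236493 ] [ 3.16901944 -2.30894555  3.24868844] 0.009859993401193192
```

```bash
python3 - <<'E'
from h import *
p,r,o=now(); d=cup(.77,.635,0)-cup(0,0,0); print((r.inv().apply(d)*.006/.03).round(2))
E
python3 arc.py .7 1.15 7 .5
```

```text
[-0.08  0.17  0.07]
[[0.24,-0.01,0.28,0.33,0.26,-0.27,-1],[0.24,-0.01,0.28,0.32,0.28,-0.27,-1],[0.24,-0.01,0.28,0.31,0.29,-0.26,-1],[0.24,-0.01,0.28,0.31,0.3,-0.26,-1],[0.24,-0.01,0.28,0.3,0.31,-0.25,-1]]
[[0.24,-0.01,0.28,0.29,0.33,-0.24,-1],[0.24,-0.01,0.28,0.28,0.34,-0.23,-1]]
0.7 0.23746114791960812 [-0.19083152 -0.01592167  0.19752175] [-0.23822606  0.07884591  0.19752175]
```

```bash
python3 -m jog '[[0,0,0,-0.08,0.17,0.07,-1],[0,0,0,0,0,0,-1]]' | grep force
python3 -m jog '[[0.24,0,0.28,0.33,0.28,-0.27,-1],[0.24,0,0.28,0.32,0.3,-0.27,-1],[0.24,0,0.28,0.31,0.31,-0.26,-1],[0.24,0,0.28,0.3,0.32,-0.26,-1]]'
python3 - <<'E'
from h import *
p,r,o=now(); g=uncup(p-HZ*r.as_matrix()[:,2]); v=g[:2]-[-.0075,.135]
print(g,np.hypot(*v),np.arctan2(-v[0],-v[1])-np.arctan2(.0425,.24),o['q'],o['contact_force'],o['wrist_torque'],o['opening'])
E
```

```text
contact_force: [-6.8, -3.2, 5.3]
grip_force: 41.1
t: 6.32
tool_pos: [0.4209, 0.1417, 0.1826]
tool_rot: [0.72, 2.355, -0.28]
contact_force: [-20.3, -8.5, 12.2]
opening: 0.0096
grip_force: 43.4
[-0.22070509  0.03339853  0.19718061] 0.23617634753423108 0.9508231354570145 [ 0.52762788 -0.54770066  2.30232806 -0.69450878  1.15548886 -0.23542815] [-20.27065298  -8.51093332  12.15407984] [-1.41799695  1.4451368  -1.83816086] 0.00960094384000716
```

Door is at about 0.95 rad, and J4 is approaching its limit. I'll let go with a small opening, back out, and then push the inner face with shut fingers.

```bash
python3 -m jog '[[0,0,0,0,0,0,-0.4],[0,0,0,0,0,0,-0.4],[0,0,0,0,0,0,-0.4]]' | tail -3
python3 -m jog '[[0,0,0,0,0,-0.5,-0.4],[0,0,0,0,0,-0.9,-0.4],[0,0,0,0,0,-1,-0.4],[0,0,0,0,0,-1,-0.4],[0,0,0,0,0,0,-0.4]]'
python3 - <<'E'
from h import *
r=rot(YAW,.2)
p,r0,o=now(); print(uncup(p),o['q'])
a=plan(cup(-.29,.02,.285),r,grip=-1); print()
a=plan(cup(-.28,-.12,.275),r,start=a,grip=-1);print()
a=plan(cup(-.14,-.05,.275),r,start=a,grip=-1)
E
```

```text
contact_force: [0.7, 0.0, -0.2]
opening: 0.0254
grip_force: 0.2
t: 7.32
tool_pos: [0.3688, 0.1828, 0.2631]
tool_rot: [0.71, 2.353, -0.258]
contact_force: [-0.4, 0.0, -0.2]
opening: 0.0254
grip_force: 0.0
[-0.26626128  0.06270511  0.26310006] [ 0.70274435 -0.65624866  2.2326241  -0.68150997  1.3853871  -0.21373312]
[[-0.27,0.63,-0.56,-0.05,-0.18,-0.07,-1],[-0.27,0.63,-0.56,-0.04,-0.18,-0.07,-1],[-0.27,0.63,-0.56,-0.02,-0.18,-0.08,-1],[-0.27,0.63,-0.56,-0.01,-0.18,-0.08,-1],[-0.27,0.63,-0.56,0.0,-0.18,-0.09,-1]]
[[-0.27,0.63,-0.56,0.02,-0.18,-0.09,-1],[-0.27,0.63,-0.56,0.03,-0.17,-0.09,-1],[-0.27,0.63,-0.56,0.04,-0.17,-0.1,-1],[-0.27,0.63,-0.56,0.06,-0.16,-0.1,-1]]

[[0.0,0.0,0.0,-0.05,-0.93,0.08,-1],[0.0,0.0,0.0,-0.05,-0.93,0.08,-1],[0.0,0.0,0.0,-0.05,-0.93,0.08,-1],[0.0,0.0,0.0,-0.05,-0.93,0.08,-1],[0.0,0.0,0.0,-0.05,-0.93,0.08,-1]]

[[0.0,0.0,0.0,-0.76,0.39,0.15,-1],[0.0,0.0,0.0,-0.76,0.39,0.15,-1],[0.0,0.0,0.0,-0.76,0.39,0.15,-1],[0.0,0.0,0.0,-0.76,0.39,0.15,-1],[0.0,0.0,0.0,-0.76,0.39,0.15,-1]]
[[0.0,0.0,0.0,-0.76,0.39,0.15,-1]]
```

```bash
python3 -m jog '[[-0.27,0.63,-0.56,-0.05,-0.18,-0.07,-1],[-0.27,0.63,-0.56,-0.04,-0.18,-0.07,-1],[-0.27,0.63,-0.56,-0.02,-0.18,-0.08,-1],[-0.27,0.63,-0.56,-0.01,-0.18,-0.08,-1],[-0.27,0.63,-0.56,0,-0.18,-0.09,-1]]' |grep force
python3 -m jog '[[-0.27,0.63,-0.56,0.02,-0.18,-0.09,-1],[-0.27,0.63,-0.56,0.03,-0.17,-0.09,-1],[-0.27,0.63,-0.56,0.04,-0.17,-0.1,-1],[-0.27,0.63,-0.56,0.06,-0.16,-0.1,-1]]'
python3 -m jog '[[0,0,0,-0.05,-0.93,0.08,-1],[0,0,0,-0.05,-0.93,0.08,-1],[0,0,0,-0.05,-0.93,0.08,-1],[0,0,0,-0.05,-0.93,0.08,-1],[0,0,0,-0.05,-0.93,0.08,-1]]'
python3 -m jog '[[0,0,0,-0.76,0.39,0.15,-1],[0,0,0,-0.76,0.39,0.15,-1],[0,0,0,-0.76,0.39,0.15,-1],[0,0,0,-0.76,0.39,0.15,-1],[0,0,0,-0.76,0.39,0.15,-1]]'
python3 - <<'E'
from h import *
r=rot(YAW,.2)
p,r0,o=now(); print(uncup(p),o['q'])
a=plan(cup(-.155,.0,.275),r,n=2,grip=-1); print()
a=plan(cup(-.189,.138,.275),r,n=8,start=a,grip=-1)
E
python3 shot.py top:t1 side:s1
```

```text
contact_force: [-1.2, 0.9, 0.3]
grip_force: 0.0
t: 8.45
tool_pos: [0.3403, 0.1408, 0.2815]
tool_rot: [0.154, 2.948, -0.019]
contact_force: [-0.3, -0.1, -1.0]
opening: -0.0005
grip_force: 0.0
t: 9.07
tool_pos: [0.3351, 0.0005, 0.2713]
tool_rot: [0.156, 2.946, -0.019]
contact_force: [0.2, -0.0, 0.3]
opening: -0.0
grip_force: 0.0
t: 9.7
tool_pos: [0.4576, 0.0475, 0.2708]
tool_rot: [0.156, 2.947, -0.02]
contact_force: [-0.1, -0.2, 0.6]
opening: 0.0001
grip_force: 0.0
[-0.16346837 -0.06231386  0.27075602] [-0.05011879 -0.52164216  2.03824169 -0.01384647  1.4344057  -1.51448968]
[[-0.01,-0.03,0.01,-0.1,0.69,-0.03,-1],[-0.01,-0.03,0.01,-0.1,0.69,-0.03,-1],[-0.01,-0.03,0.01,-0.1,0.69,-0.03,-1]]

[[0.0,0.0,0.0,0.14,0.58,-0.03,-1],[0.0,0.0,0.0,0.14,0.58,-0.03,-1],[0.0,0.0,0.0,0.14,0.58,-0.03,-1],[0.0,0.0,0.0,0.14,0.58,-0.03,-1],[0.0,0.0,0.0,0.14,0.58,-0.03,-1]]
[[0.0,0.0,0.0,0.14,0.58,-0.03,-1],[0.0,0.0,0.0,0.14,0.58,-0.03,-1],[0.0,0.0,0.0,0.14,0.58,-0.03,-1]]
```

View pics/t1.png

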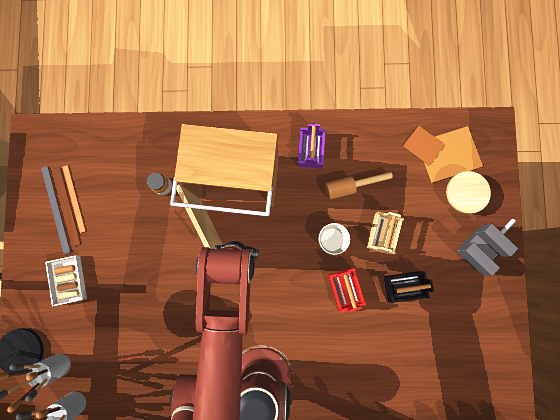

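The top view shows the door edge from (178,190) to (210,247), about 1 rad open. The gripper is at (238,245) on the inner side, so I'll push towards the left.

```bash
python3 -m jog '[[0,0,0,-0.1,0.6,0,-1],[0,0,0,-0.1,0.6,0,-1],[0,0,0,-0.05,0.6,0,-1],[0,0,0,0.1,0.5,0,-1],[0,0,0,0.14,0.5,0,-1]]'
python3 -m jog '[[0,0,0,0.14,0.5,0,-1],[0,0,0,0.14,0.5,0,-1],[0,0,0,0.14,0.5,0,-1],[0,0,0,0.14,0.5,0,-1],[0,0,0,0.14,0.5,0,-1]]'
python3 -m jog '[[0,0,0,0.14,0.5,0,-1],[0,0,0,0.14,0.5,0,-1],[0,0,0,0.1,0.4,0,-1],[0,0,0,0.05,0.3,0,-1],[0,0,0,0,0,0,-1]]'
python3 - <<'E'
from h import *
p,r0,o=now(); print(uncup(p),o['q'])
E
python3 shot.py top:t2
```

```text
t: 10.42
tool_pos: [0.4659, 0.1314, 0.272]
tool_rot: [0.156, 2.945, -0.02]
contact_force: [0.3, -0.8, 3.1]
opening: -0.0002
grip_force: 0.0
t: 11.05
tool_pos: [0.4532, 0.209, 0.2671]
tool_rot: [0.155, 2.946, -0.02]
contact_force: [0.4, -1.9, 0.6]
opening: 0.0002
grip_force: 0.0
t: 11.68
tool_pos: [0.4461, 0.2607, 0.2645]
tool_rot: [0.153, 2.946, -0.019]
contact_force: [-0.1, -0.4, -0.5]
opening: 0.0001
grip_force: 0.0
[-0.19773635  0.14847356  0.26447943] [ 0.43975775 -0.33299741  1.91430683 -0.10244868  1.39814455 -1.01781154]
```

View pics/t2.png

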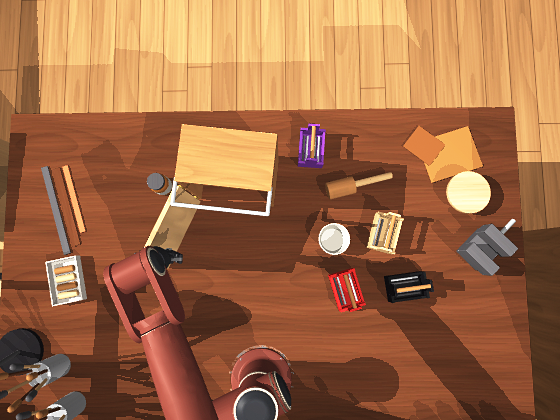

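The door's free end is now at about (150,246) and it stands beyond square. Next is a pre-grasp pose over the tote, with the tool tilted 35° along the dowel.

```bash
python3 - <<'E'
from h import *
T=load('t2'); f=uncup(plane(T,(150,246),.329)); print(f, np.arctan2(-(f[0]+.0075),-(f[1]-.135)))
G=np.array([.507,-.446,.107]); ty=np.arctan2(-.0269,.1071); r=rot(ty,np.radians(35)); print(ty)
pre=g2t(G,r)-.1*r.as_matrix()[:,2]; pre[2]+=.02
p,r0,o=now()
a=plan(cup(-.2,.02,.28),r0,grip=-1); print()
plan(pre,r,start=a)
E
```

```text
[-0.18882929  0.18862762  0.329     ] 1.8583468409899586
-0.24607683971153657
[[0.0,0.0,0.0,-0.0,-0.85,-0.1,-1],[0.0,0.0,0.0,-0.0,-0.85,-0.1,-1],[0.0,0.0,0.0,-0.0,-0.85,-0.1,-1],[0.0,0.0,0.0,-0.0,-0.85,-0.1,-1],[0.0,0.0,0.0,-0.0,-0.85,-0.1,-1]]

[[0.03,-0.24,0.08,-0.12,-0.94,0.17,1],[0.03,-0.24,0.08,-0.12,-0.93,0.18,1],[0.03,-0.24,0.08,-0.13,-0.93,0.18,1],[0.03,-0.24,0.08,-0.13,-0.93,0.19,1],[0.03,-0.24,0.08,-0.13,-0.93,0.19,1]]
[[0.03,-0.24,0.08,-0.13,-0.93,0.2,1],[0.03,-0.24,0.08,-0.13,-0.93,0.2,1],[0.03,-0.24,0.08,-0.14,-0.93,0.21,1],[0.03,-0.24,0.08,-0.14,-0.92,0.21,1],[0.03,-0.24,0.08,-0.14,-0.92,0.22,1]]
[[0.03,-0.24,0.08,-0.14,-0.92,0.23,1],[0.03,-0.24,0.08,-0.14,-0.92,0.23,1],[0.03,-0.24,0.08,-0.14,-0.92,0.24,1],[0.03,-0.24,0.08,-0.14,-0.92,0.24,1],[0.03,-0.24,0.08,-0.15,-0.92,0.25,1]]
[[0.03,-0.24,0.08,-0.15,-0.91,0.25,1],[0.03,-0.24,0.08,-0.15,-0.91,0.26,1],[0.03,-0.24,0.08,-0.15,-0.91,0.26,1],[0.03,-0.24,0.08,-0.15,-0.91,0.27,1],[0.03,-0.24,0.08,-0.15,-0.91,0.27,1]]
```

```bash
python3 -m jog '[[0,0,0,0,-0.85,-0.1,-1],[0,0,0,0,-0.85,-0.1,-1],[0,0,0,0,-0.85,-0.1,-1],[0,0,0,0,-0.85,-0.1,-1],[0,0,0,0,-0.85,-0.1,-1]]' | grep _force
python3 -m jog '[[0.03,-0.24,0.08,-0.12,-0.94,0.17,1],[0.03,-0.24,0.08,-0.12,-0.93,0.18,1],[0.03,-0.24,0.08,-0.13,-0.93,0.18,1],[0.03,-0.24,0.08,-0.13,-0.93,0.19,1],[0.03,-0.24,0.08,-0.13,-0.93,0.19,1]]' | grep _
python3 -m jog '[[0.03,-0.24,0.08,-0.13,-0.93,0.2,1],[0.03,-0.24,0.08,-0.13,-0.93,0.2,1],[0.03,-0.24,0.08,-0.14,-0.93,0.21,1],[0.03,-0.24,0.08,-0.14,-0.92,0.21,1],[0.03,-0.24,0.08,-0.14,-0.92,0.22,1]]' | grep _
python3 -m jog '[[0.03,-0.24,0.08,-0.14,-0.92,0.23,1],[0.03,-0.24,0.08,-0.14,-0.92,0.23,1],[0.03,-0.24,0.08,-0.14,-0.92,0.24,1],[0.03,-0.24,0.08,-0.14,-0.92,0.24,1],[0.03,-0.24,0.08,-0.15,-0.92,0.25,1]]' | grep _
python3 -m jog '[[0.03,-0.24,0.08,-0.15,-0.91,0.25,1],[0.03,-0.24,0.08,-0.15,-0.91,0.26,1],[0.03,-0.24,0.08,-0.15,-0.91,0.26,1],[0.03,-0.24,0.08,-0.15,-0.91,0.27,1],[0.03,-0.24,0.08,-0.15,-0.91,0.27,1]]' | grep _
python3 -m jog '[[0,0,0,0,0,0,1]]'
python3 shot.py wrist:w2; python3 - <<'E'
from h import *
p,r,o=now(); print(p,o['q']);W=load('w2')
print(proj(W,[.4534,-.4325,.1065]),proj(W,[.5605,-.4594,.107]))
E
```

```text
contact_force: [0.4, -0.6, 1.2]
grip_force: 0.0
tool_pos: [0.4377, -0.0094, 0.2583]
tool_rot: [0.202, 2.837, -0.04]
contact_force: [0.6, -0.6, 0.1]
grip_force: 0.0
tool_pos: [0.4451, -0.1515, 0.2368]
tool_rot: [0.245, 2.729, -0.06]
contact_force: [0.9, 1.3, 1.4]
grip_force: 0.0
tool_pos: [0.4523, -0.2937, 0.2146]
tool_rot: [0.285, 2.62, -0.079]
contact_force: [0.4, -0.8, -0.2]
grip_force: 0.0
tool_pos: [0.4596, -0.4357, 0.1929]
tool_rot: [0.322, 2.511, -0.097]
contact_force: [0.7, 0.1, 0.9]
grip_force: 0.0
t: 14.98
tool_pos: [0.4591, -0.4357, 0.1923]
tool_rot: [0.325, 2.513, -0.095]
contact_force: [-0.1, 0.6, -0.5]
opening: 0.0855
grip_force: 0.0
[ 0.45940938 -0.43474866  0.19254885] [-1.06487802 -0.18216105  1.98929726  0.5360197   0.96047751 -2.60839113]
[282.45646639 137.9243035 ] [283.07905578 238.4061329 ]
```

View pics/w2.png

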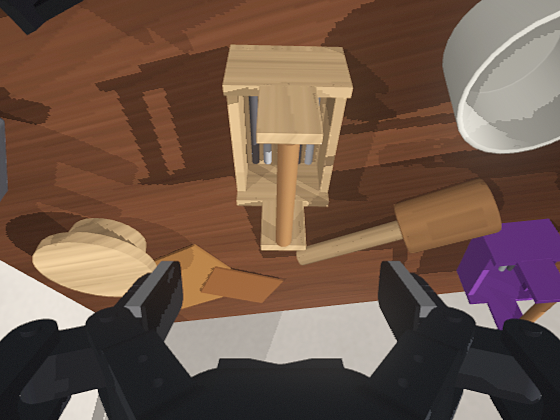

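The dowel runs from (288,145) to (286,243), within 5 px of the prediction (about +2 mm in tool y). The choice of tote is confirmed. Closing in.

```bash
python3 - <<'E'
from h import *
G=np.array([.507,-.446,.107]); r=rot(-.246,np.radians(35)); t=g2t(G,r)+.002*r.as_matrix()[:,1]
plan(t,r,n=5)
E
```

```text
[[-0.0,0.0,-0.02,0.06,0.02,0.78,1],[-0.0,0.0,-0.02,0.06,0.02,0.78,1],[-0.0,0.0,-0.02,0.06,0.02,0.78,1],[-0.0,0.0,-0.02,0.06,0.02,0.78,1],[-0.0,0.0,-0.02,0.06,0.02,0.78,1]]
```

```bash
python3 -m jog '[[0,0,-0.02,0.06,0.02,0.78,1],[0,0,-0.02,0.06,0.02,0.78,1],[0,0,-0.02,0.06,0.02,0.78,1],[0,0,-0.02,0.06,0.02,0.78,1],[0,0,-0.02,0.06,0.02,0.78,1]]'
python3 -m jog '[[0,0,0,0,0,0,-1],[0,0,0,0,0,0,-1],[0,0,0,0,0,0,-1],[0,0,0,0,0,0,-1],[0,0,0,0,0,0,-1]]' 70
python3 - <<'E'
from h import *
p,r0,o=now(); print(p-HZ*r0.as_matrix()[:,2], o['q'])
a=plan(p+[0,0,.14],r0,grip=-1); print()
r=rot(YAW,np.radians(35)); t=g2t(cup(-.2,-.01,.25),r)
plan(t,r,start=a,grip=-1)
E
```

```text
t: 15.65
tool_pos: [0.5195, -0.4453, 0.0923]
tool_rot: [0.309, 2.513, -0.1]
contact_force: [0.1, -0.4, -0.3]
opening: 0.0857
grip_force: 0.0
t: 16.27
tool_pos: [0.519, -0.447, 0.0937]
tool_rot: [0.31, 2.512, -0.102]
contact_force: [-2.7, 0.8, 6.0]
opening: 0.0119
grip_force: 68.4
[ 0.50841262 -0.44425034  0.10926849] [-0.97901287  0.06112184  1.93991157  0.59734878  0.75057044 -2.66755571]
[[0.0,0.0,0.0,-0.54,-0.0,-0.76,-1],[0.0,0.0,0.0,-0.54,-0.0,-0.76,-1],[0.0,0.0,0.0,-0.54,-0.0,-0.76,-1],[0.0,0.0,0.0,-0.54,-0.0,-0.76,-1],[0.0,0.0,0.0,-0.54,-0.0,-0.76,-1]]

[[-0.05,0.0,-0.06,0.29,0.85,-0.21,-1],[-0.05,0.0,-0.06,0.28,0.86,-0.2,-1],[-0.05,0.0,-0.06,0.28,0.86,-0.2,-1],[-0.05,0.0,-0.06,0.27,0.86,-0.2,-1],[-0.05,0.0,-0.06,0.27,0.86,-0.19,-1]]
[[-0.05,0.0,-0.06,0.26,0.87,-0.19,-1],[-0.05,0.0,-0.06,0.26,0.87,-0.19,-1],[-0.05,0.0,-0.06,0.25,0.87,-0.18,-1],[-0.05,0.0,-0.06,0.25,0.87,-0.18,-1],[-0.05,0.0,-0.06,0.24,0.88,-0.17,-1]]
[[-0.05,0.0,-0.06,0.24,0.88,-0.17,-1],[-0.05,0.0,-0.06,0.23,0.88,-0.17,-1],[-0.05,0.0,-0.06,0.23,0.88,-0.16,-1],[-0.05,0.0,-0.06,0.22,0.88,-0.16,-1],[-0.05,0.0,-0.06,0.22,0.89,-0.16,-1]]
[[-0.05,0.0,-0.06,0.21,0.89,-0.15,-1],[-0.05,0.0,-0.06,0.21,0.89,-0.15,-1],[-0.05,0.0,-0.06,0.2,0.89,-0.15,-1],[-0.05,0.0,-0.06,0.2,0.89,-0.14,-1],[-0.05,0.0,-0.06,0.19,0.89,-0.14,-1]]
```

```bash
python3 -m jog '[[0,0,0,-0.3,0,-0.4,-1],[0,0,0,-0.54,0,-0.76,-1],[0,0,0,-0.54,0,-0.76,-1],[0,0,0,-0.54,0,-0.76,-1],[0,0,0,-0.54,0,-0.76,-1]]'
python3 -m jog '[[-0.05,0,-0.06,0.15,0.4,-0.1,-1],[-0.05,0,-0.06,0.28,0.7,-0.2,-1],[-0.05,0,-0.06,0.28,0.86,-0.2,-1],[-0.05,0,-0.06,0.27,0.86,-0.2,-1],[-0.05,0,-0.06,0.27,0.86,-0.19,-1]]' | grep -E '_|open'
python3 shot.py side:s3 wrist:w3; python3 -c "
import cv2,numpy as np
a=cv2.imread('pics/s3.png');b=cv2.imread('pics/w3.png')
cv2.imwrite('pics/c3.png',np.hstack([cv2.resize(a,(400,300)),cv2.resize(b,(400,300))]))"
```

```text
t: 16.9
tool_pos: [0.5189, -0.445, 0.2177]
tool_rot: [0.311, 2.518, -0.096]
contact_force: [-0.6, 0.8, -6.0]
opening: 0.012
grip_force: 68.5
tool_pos: [0.4987, -0.3253, 0.2154]
tool_rot: [0.269, 2.523, -0.077]
contact_force: [-0.5, 0.2, -5.6]
opening: 0.0117
grip_force: 68.5
```

View pics/c3.png

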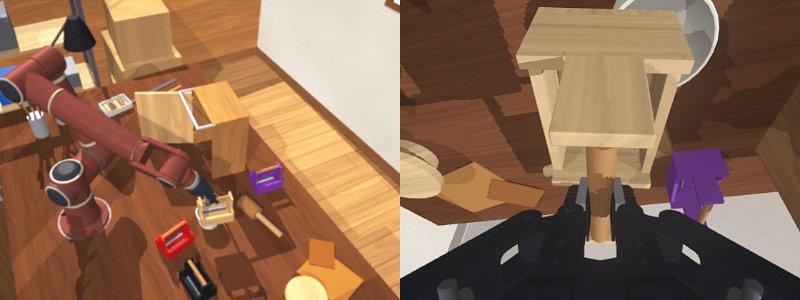

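The tote is held level at the middle of the dowel, above the pot in the side view at about (213,208). The door is wide open. Carrying on.

```bash

python3 -m jog '[[-0.05,0,-0.06,0.26,0.87,-0.19,-1],[-0.05,0,-0.06,0.26,0.87,-0.19,-1],[-0.05,0,-0.06,0.25,0.87,-0.18,-1],[-0.05,0,-0.06,0.25,0.87,-0.18,-1],[-0.05,0,-0.06,0.24,0.88,-0.17,-1]]' | grep _force
python3 -m jog '[[-0.05,0,-0.06,0.24,0.88,-0.17,-1],[-0.05,0,-0.06,0.23,0.88,-0.17,-1],[-0.05,0,-0.06,0.23,0.88,-0.16,-1],[-0.05,0,-0.06,0.22,0.88,-0.16,-1],[-0.05,0,-0.06,0.22,0.89,-0.16,-1]]' | grep _force
python3 -m jog '[[-0.05,0,-0.06,0.21,0.89,-0.15,-1],[-0.05,0,-0.06,0.21,0.89,-0.15,-1],[-0.05,0,-0.06,0.2,0.89,-0.15,-1],[-0.05,0,-0.06,0.2,0.8,-0.14,-1],[-0.05,0,-0.06,0.1,0.4,-0.07,-1]]' | grep _force
python3 - <<'E'
from h import *
p,r0,o=now(); print(uncup(p-HZ*r0.as_matrix()[:,2]), o['q'],o['opening'])
r=rot(YAW,np.radians(35))
a=plan(g2t(cup(-.2,-.01,.117),r),r,grip=-1); print()
plan(g2t(cup(-.01,-.01,.117),r),r,start=a,n=9,grip=-1)
E
```

```text
contact_force: [0.4, 0.3, -5.3]
grip_force: 68.6
contact_force: [0.4, 0.5, -5.3]
grip_force: 68.6
contact_force: [0.6, 0.2, -5.4]
grip_force: 68.7
[-0.19350908 -0.04429432  0.23514352] [ 0.02908015 -0.88743088  2.39690676 -0.08112672  1.02992492 -1.41047325] 0.01142581512362362
[[0.02,-0.01,-0.02,0.49,0.22,0.62,-1],[0.02,-0.01,-0.02,0.49,0.22,0.62,-1],[0.02,-0.01,-0.02,0.49,0.22,0.62,-1],[0.02,-0.01,-0.02,0.49,0.22,0.62,-1],[0.02,-0.01,-0.02,0.49,0.23,0.62,-1]]

[[0.0,0.0,0.0,-0.58,-0.0,0.4,-1],[0.0,0.0,0.0,-0.58,-0.0,0.4,-1],[0.0,0.0,0.0,-0.58,-0.0,0.4,-1],[0.0,0.0,0.0,-0.58,-0.0,0.4,-1],[0.0,0.0,0.0,-0.58,-0.0,0.4,-1]]
[[0.0,0.0,0.0,-0.58,-0.0,0.4,-1],[0.0,0.0,0.0,-0.58,-0.0,0.4,-1],[0.0,0.0,0.0,-0.58,-0.0,0.4,-1],[0.0,0.0,0.0,-0.58,-0.0,0.4,-1]]
```

```bash

python3 -m jog '[[0.02,0,-0.02,0.49,0.22,0.62,-1],[0.02,0,-0.02,0.49,0.22,0.62,-1],[0.02,0,-0.02,0.49,0.22,0.62,-1],[0.02,0,-0.02,0.49,0.22,0.62,-1],[0.02,0,-0.02,0.49,0.22,0.62,-1]]' | grep _
python3 -m jog '[[0,0,0,0,0,0,-1]]' | grep _
python3 - <<'E'
from h import *
p,r0,o=now(); print(uncup(p-HZ*r0.as_matrix()[:,2]), o['q'],o['opening'])
r=rot(YAW,np.radians(35))
plan(g2t(cup(-.01,-.01,.115),r),r,n=9,grip=-1)
E
python3 shot.py wrist:w4
```

```text
tool_pos: [0.4371, 0.1004, 0.101]
tool_rot: [0.136, 2.531, -0.046]
contact_force: [-0.1, -0.1, -6.2]
grip_force: 68.6
tool_pos: [0.4354, 0.1001, 0.0987]
tool_rot: [0.135, 2.537, -0.048]
contact_force: [-0.8, 0.7, -6.3]
grip_force: 68.6
[-0.20193242 -0.01230121  0.11436411] [ 0.15323929 -0.71515497  2.5134536  -0.21603659  0.77019125 -1.20048368] 0.011587043222495723
[[-0.0,-0.01,0.0,-0.59,0.01,0.4,-1],[-0.0,-0.01,0.0,-0.59,0.01,0.4,-1],[-0.0,-0.01,0.0,-0.59,0.01,0.4,-1],[-0.0,-0.01,0.0,-0.59,0.01,0.4,-1],[-0.0,-0.01,0.0,-0.59,0.01,0.4,-1]]
[[-0.0,-0.01,0.0,-0.59,0.01,0.4,-1],[-0.0,-0.01,0.0,-0.59,0.01,0.4,-1],[-0.0,-0.01,0.0,-0.59,0.01,0.4,-1],[-0.0,-0.01,0.0,-0.58,0.01,0.41,-1]]
```

View pics/w4.png

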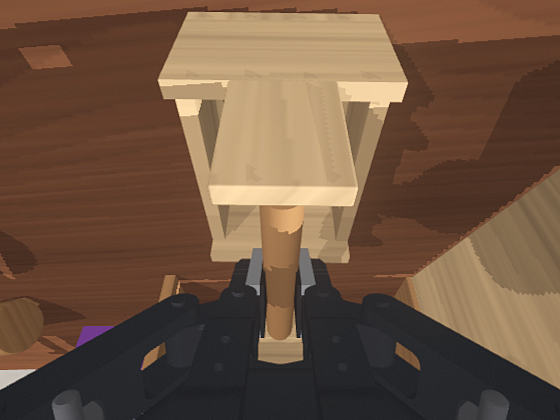

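The tote hangs straight and central. The cupboard's side edges are at about (170,285) and (400,285), on either side of the dowel at 282. Inserting about 190 mm.

```bash

python3 -m jog '[[0,0,0,-0.4,0,0.27,-1],[0,0,0,-0.59,0.01,0.4,-1],[0,0,0,-0.59,0.01,0.4,-1],[0,0,0,-0.59,0.01,0.4,-1],[0,0,0,-0.59,0.01,0.4,-1]]' | grep _
python3 -m jog '[[0,0,0,-0.59,0.01,0.4,-1],[0,0,0,-0.59,0.01,0.4,-1],[0,0,0,-0.59,0.01,0.4,-1],[0,0,0,-0.59,0,0.4,-1],[0,0,0,0,0,0,-1]]' | grep _
python3 - <<'E'
from h import *
p,r0,o=now(); print(uncup(p-HZ*r0.as_matrix()[:,2]), o['q'],o['opening'])
r=rot(YAW,np.radians(35))
plan(g2t(cup(-.01,-.01,.108),r),r,n=2,grip=-1)
E
```

```text
tool_pos: [0.5403, 0.0901, 0.108]
tool_rot: [0.137, 2.524, -0.046]
contact_force: [-0.1, -0.2, -6.1]
grip_force: 68.8
tool_pos: [0.6261, 0.0815, 0.1102]
tool_rot: [0.137, 2.523, -0.046]
contact_force: [-0.5, 0.9, -5.5]
grip_force: 69.3
[-0.01050302 -0.01041273  0.12572494] [ 0.05408192 -0.13196806  2.09636622 -0.17599122  0.57515512 -1.29006621] 0.011384928171485323
[[-0.02,0.03,-0.0,0.17,0.01,0.25,-1],[-0.02,0.03,-0.0,0.16,0.01,0.25,-1]]
```

```bash

python3 -m jog '[[0,0,0,0.08,0,0.12,-1],[0,0,0,0.08,0,0.12,-1],[0,0,0,0.08,0,0.12,-1],[0,0,0,0.05,0,0.07,-1],[0,0,0,0,0,0,-1]]' | grep _
python3 -c "
from h import *
p,r0,o=now(); print(uncup(p-HZ*r0.as_matrix()[:,2]),o['contact_force'],r0.inv().apply([0,0,-1]))"
```

```text
tool_pos: [0.6252, 0.0825, 0.0938]
tool_rot: [0.135, 2.523, -0.045]
contact_force: [-1.5, 2.2, -1.1]
grip_force: 69.5
[-0.01155335 -0.00959757  0.10929621] [-1.45962605  2.15030591 -1.0622386 ] [0.57742477 0.00169098 0.81644215]
```

The tote has touched down. Releasing, backing out along the tool axis, and planning the push.

```bash

python3 -m jog '[[0,0,0,0,0,0,-0.1],[0,0,0,0,0,0,-0.1],[0,0,0,0,0,0,-0.1]]' | grep -E '_force|open'
python3 -m jog '[[0,0,0,0,0,-0.5,-0.1],[0,0,0,0,0,-1,-0.1],[0,0,0,0,0,-1,-0.1],[0,0,0,0,0,-1,-0.1],[0,0,0,0,0,-1,-0.1]]' | grep -E '_'
python3 - <<'E'
from h import *
p,r0,o=now(); print(uncup(p), o['q'],o['opening'])
r=rot(YAW,np.radians(35))
a=plan(cup(-.15,-.01,.2),r,grip=-.1);print()
a=plan(cup(-.14,-.01,.045),r,start=a,grip=-.1);print()
a=plan(cup(-.09,-.01,.045),r,start=a,n=4,grip=-.1);print()
E
```

```text
contact_force: [-0.1, 0.4, -0.4]
opening: 0.0381
grip_force: 0.0
tool_pos: [0.5466, 0.0908, 0.2039]
tool_rot: [0.136, 2.525, -0.046]
contact_force: [1.1, 0.2, 0.7]
grip_force: 0.0
[-0.07959251 -0.00975284  0.20386495] [ 0.0880998  -0.47277848  2.19266904 -0.15593061  0.82364539 -1.30451702] 0.038478718638498166
[[-0.01,0.01,0.0,0.66,-0.0,-0.42,-0.1],[-0.01,0.01,0.0,0.66,-0.0,-0.41,-0.1],[-0.01,0.01,0.0,0.67,-0.0,-0.41,-0.1]]

[[0.0,0.0,0.0,0.45,-0.0,0.74,-0.1],[0.0,0.0,0.0,0.45,-0.0,0.74,-0.1],[0.0,0.0,0.0,0.45,-0.0,0.74,-0.1],[0.0,0.0,0.0,0.45,-0.0,0.74,-0.1],[0.0,0.0,0.0,0.45,-0.0,0.74,-0.1]]
[[0.0,0.0,0.0,0.45,-0.0,0.74,-0.1]]

[[0.0,0.0,0.0,-0.34,-0.0,0.24,-0.1],[0.0,0.0,0.0,-0.34,-0.0,0.24,-0.1],[0.0,0.0,0.0,-0.34,-0.0,0.24,-0.1],[0.0,0.0,0.0,-0.34,-0.0,0.24,-0.1]]
```

```bash

python3 -m jog '[[0,0,0,0.66,0,-0.42,-0.1],[0,0,0,0.66,0,-0.42,-0.1],[0,0,0,0.66,0,-0.42,-0.1]]' | grep -E '_force'
python3 -m jog '[[0,0,0,0.45,0,0.74,-0.1],[0,0,0,0.45,0,0.74,-0.1],[0,0,0,0.45,0,0.74,-0.1],[0,0,0,0.45,0,0.74,-0.1],[0,0,0,0.45,0,0.74,-0.1]]' | grep -E '_'
python3 -m jog '[[0,0,0,0.45,0,0.74,-0.1],[0,0,0,0,0,0,-0.1]]' | grep -E '_'
python3 shot.py side:s5 wrist:w5; python3 - <<'E'
from h import *
p,r0,o=now(); print(o['t'],uncup(p), o['q'],o['opening'])
print(r0.inv().apply(cup(1,0,0)-cup(0,0,0)),r0.inv().apply([0,0,-1]))
a=cv2.imread('pics/s5.png');b=cv2.imread('pics/w5.png')
cv2.imwrite('pics/c5.png',np.hstack([cv2.resize(a[80:290,100:380],(400,300)),cv2.resize(b,(400,300))]))
E
```

```text
contact_force: [0.2, 1.4, -0.1]
grip_force: 0.0
tool_pos: [0.486, 0.0972, 0.0697]
tool_rot: [0.136, 2.525, -0.046]
contact_force: [1.1, -0.8, -0.0]
grip_force: 0.0
tool_pos: [0.4856, 0.0966, 0.0413]
tool_rot: [0.136, 2.531, -0.047]
contact_force: [-0.3, -0.1, -0.7]
grip_force: 0.0
24.525 [-0.13869964 -0.00990515  0.04476187] [ 0.12146436 -0.39247486  2.42761838 -0.26947781  0.52133505 -1.14826026] 0.03840516800650966
[-0.81758068  0.00091178  0.57581334] [0.57581388 0.0020959  0.81757812]
```

View pics/c5.png

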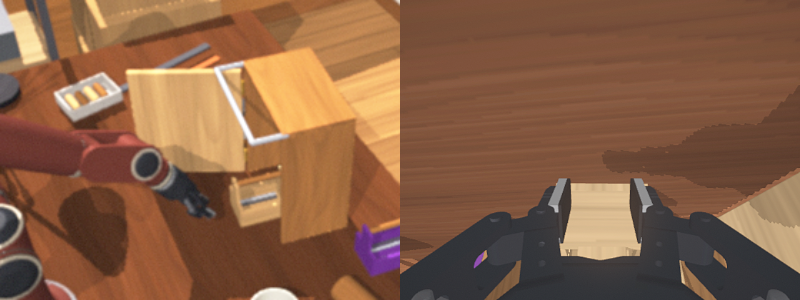

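The tote stands upright, half inside the cupboard. The fingers are centred behind it, spanning about 40 mm. Now pushing straight in.

```bash

python3 -m jog '[[0,0,0,-0.41,0,0.29,-0.1],[0,0,0,-0.41,0,0.29,-0.1],[0,0,0,-0.41,0,0.29,-0.1],[0,0,0,-0.2,0,0.14,-0.1],[0,0,0,-0.2,0,0.14,-0.1]]' | grep -E '_'
python3 -m jog '[[0,0,0,-0.2,0,0.14,-0.1],[0,0,0,-0.2,0,0.14,-0.1],[0,0,0,-0.2,0,0.14,-0.1],[0,0,0,-0.2,0,0.14,-0.1],[0,0,0,-0.2,0,0.14,-0.1]]' | grep -E '_'
python3 -m jog '[[0,0,0,-0.2,0,0.14,-0.1],[0,0,0,-0.2,0,0.14,-0.1],[0,0,0,-0.2,0,0.14,-0.1],[0,0,0,-0.2,0,0.14,-0.1]]' | grep -E '_'
python3 -c "
from h import *
p,r0,o=now(); print(uncup(p),o['contact_force'])"
```

```text
tool_pos: [0.5472, 0.0904, 0.0447]
tool_rot: [0.136, 2.526, -0.046]
contact_force: [-7.3, 1.0, 3.4]
grip_force: 3.2
tool_pos: [0.583, 0.0867, 0.0442]
tool_rot: [0.135, 2.527, -0.046]
contact_force: [-6.3, 0.9, 4.9]
grip_force: 3.2
tool_pos: [0.6121, 0.0836, 0.0442]
tool_rot: [0.135, 2.527, -0.046]
contact_force: [-6.6, 0.9, 4.3]
grip_force: 3.2
[-0.01374107 -0.00993584  0.0442391 ] [-6.58386422  0.8951541   4.29001026]
```

```bash

python3 -m jog '[[0,0,0,-0.14,0,0.1,-0.1],[0,0,0,-0.14,0,0.1,-0.1],[0,0,0,-0.14,0,0.1,-0.1],[0,0,0,-0.1,0,0.07,-0.1]]' | grep -E 'tool_pos|_force'
python3 -m jog '[[0,0,0,-0.05,0,0.04,-0.1],[0,0,0,-0.05,0,0.04,-0.1],[0,0,0,-0.05,0,0.04,-0.1]]' | grep -E 'tool_pos|contact_force'
python3 -c "
from h import *
p,r0,o=now(); print(uncup(p),o['contact_force'])"
```

```text
tool_pos: [0.6311, 0.0815, 0.0442]
contact_force: [-7.8, -0.2, 4.9]
grip_force: 3.3
tool_pos: [0.6369, 0.0809, 0.044]
contact_force: [-7.6, 1.4, 5.8]
[ 0.01119845 -0.00997375  0.04401028] [-7.57880876  1.41617429  5.75827538]
```

```bash

python3 -m jog '[[0,0,0,-0.05,0,0.03,-0.1],[0,0,0,-0.05,0,0.03,-0.1]]' | grep -E 'tool_pos|contact_force'
python3 -c "
from h import *
p,r0,o=now(); print(uncup(p),o['contact_force'])"
```

```text
tool_pos: [0.6401, 0.0805, 0.044]
contact_force: [-5.8, 0.7, 4.5]
[ 0.01445427 -0.00997174  0.04397777] [-5.77592427  0.6984989   4.47155447]
```

Still sliding at about 7 N. Small steps until the force rises.

```bash

for i in 1; do python3 -m jog '[[0,0,0,-0.05,0,0.035,-0.1],[0,0,0,-0.05,0,0.035,-0.1]]' | grep -E 'tool_pos|contact_force'; done
python3 -m jog '[[0,0,0,-0.04,0,0.028,-0.1]]' | grep -E 'tool_pos|contact_force'
```

```text
tool_pos: [0.6411, 0.0805, 0.043]
contact_force: [-31.5, 3.1, 22.1]
tool_pos: [0.6414, 0.0805, 0.0428]
contact_force: [-51.1, 4.1, 38.9]
```

It's home, and the press was a bit firm. Backing off now.

```bash

python3 -m jog '[[0,0,0,0.2,0,-0.14,-0.1],[0,0,0,0.41,0,-0.29,-0.1],[0,0,0,0.8,0,-0.57,-0.1],[0,0,0,0.8,0,-0.57,-0.1],[0,0,0,0.8,0,-0.57,-0.1]]'
python3 -m jog '[[0,0,0,0,0,-0.8,-0.1],[0,0,0,0.3,0,-0.9,-0.1],[0,0,0,0,0,-1,-0.1],[0,0,0,0,0,-1,-0.1],[0,0,0,0,0,0,-0.1]]' | grep -E '_force|pos'
python3 shot.py top:t6 side:s6; python3 - <<'E'
from h import *
a=cv2.imread('pics/s6.png');b=cv2.imread('pics/t6.png')
cv2.imwrite('pics/c6.png',np.hstack([cv2.resize(a[80:290,150:370],(400,382)),cv2.resize(b[110:320,120:340],(400,382))]))
p,r,o=now();print(uncup(p),o['t'],o['dq'])
E
```

```text
t: 28.4
tool_pos: [0.5342, 0.0917, 0.0442]
tool_rot: [0.136, 2.526, -0.046]
contact_force: [0.3, 0.0, -0.2]
opening: 0.0388
grip_force: 0.0
tool_pos: [0.4656, 0.1, 0.1329]
contact_force: [-0.6, -0.5, -0.7]
grip_force: 0.0
[-0.16199637 -0.00988131  0.12957951] 29.125 [-0.00302539  0.03532453  0.00312583  0.00200114  0.00425986 -0.00039708]
```

View pics/c6.png

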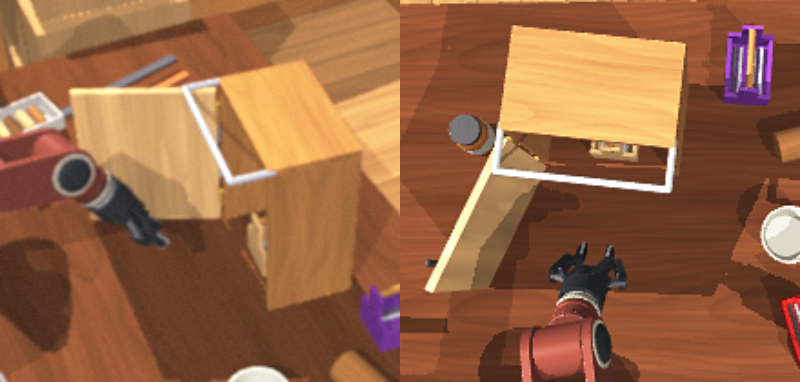

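The tote's rear end is inside the opening, seen in the top crop at about (590–637,158). The door is wide open and the jar, pot and mallet are unmoved. Checking the numbers.

```bash
python3 - <<'E'
from h import *
T=load('t6'); im=cv2.imread('pics/t6.png')
for q in [(590,158),(637,160)]:
    p=((q[0]-400)/1.818+120,110+q[1]/1.818); print([uncup(plane(T,p,z)) for z in (.0,.06)])
for y in (-.055,.035):
  print([proj(T,cup(.02,y,z)).round(1) for z in (0,.06)])
for a,b in (('t6','top0'),):
  A,B=[cv2.imread(f'pics/{n}.png').astype(int) for n in (a,b)]
  D=np.abs(A-B).sum(2)
  for n,(x,y) in dict(jar=(157,181),pot=(334,238),mallet=(342,187)).items(): print(n,D[y-12:y+12,x-12:x+12].mean())
cv2.imwrite('pics/c7.png',cv2.resize(im[170:220,205:275],(700,500),interpolation=cv2.INTER_CUBIC))
E
```

```text
[array([0.01735183, 0.04172609, 0.        ]), array([0.00929413, 0.03253213, 0.06      ])]
[array([ 2.25104124e-02, -5.38495669e-02, -2.22044605e-16]), array([ 0.01424905, -0.05926999,  0.06      ])]
[array([250.6, 198.7]), array([249.3, 196.3])]
[array([226.4, 196.4]), array([224.2, 193.9])]
jar 36.23784722222222
pot 11.380208333333334
mallet 9.277777777777779
```

View pics/c7.png

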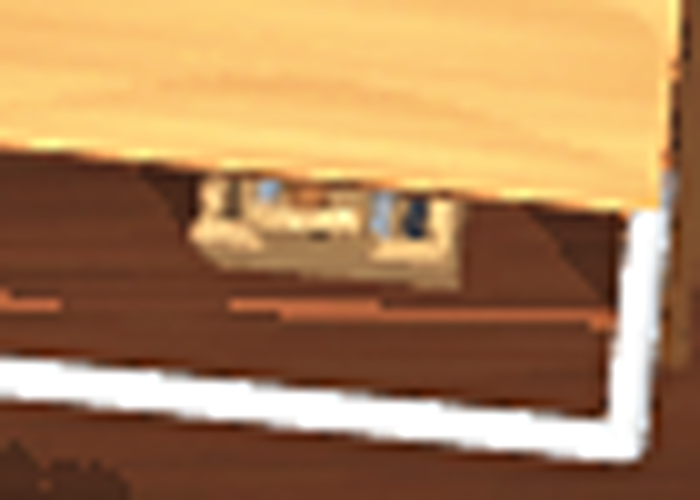

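The rear bottom edge runs from (226,196.8) to (250.5,198.8). The home pose predicts (226.4,196.4) to (250.6,198.7), so the tote is against the back board and aligned. Handing in.

```bash
python3 -c "
from station import finish_job
print(finish_job())"
```

```text
the job is handed in; nothing more can be done
None
```

The job is handed in with no verdict shown: the door is at about 1.8 rad, and the tote stands upright against the back board with the arm clear and the bystanders in place. At the final touch the tool briefly pushed with about 51 N, so the 40 N tote-to-cupboard limit may have been passed.

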